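# Find the clear shim slot over the hallway drawer with a feeler gauge

### The job

Push the hallway drawer fully home first. Then take the feeler gauge by its handle and slide its blade into the sloping slots above the drawer to find which one is clear: where it jams after a short way, draw it out and try another; where it goes right in to the end, leave it standing there and let go. Do not push about or knock over the other things on the table and on the shelf.

Things in the scene. Friction and masses are not known exactly. Their poses are not given: they have to be found in the camera images.
- console: fixed mahogany hallway shelf unit, 344 mm wide (y), 285 deep (x), 216 high. Origin on the table below the middle of its front; x points into the unit, away from the robot, y to the left, z up. Over the drawer a flat fascia slopes up and back from (x 0, z 85 mm) to (x 109, z 215), 40 degrees off upright, with three brass-edged slots. Things on the top board stand at least 25 mm behind its front edge.
- drawer (a joint): how far the shallow drawer is out, m: 0 = fully home, grows towards the robot (-x of the unit). Slides stiffly (about 2 N), no spring, stays where left. Its front is 300 mm wide, 14 to 78 mm above the table; when home its outer side is at x = 0 of the unit. A black phone and a rubber case lie fixed inside.
- drawer_pull (a point): middle of the brass bar pull on the drawer front, 46 mm above the table; the bar is 90 mm long along the unit's y, about 10 mm thick, its middle line 35 mm in front of the drawer front
- gauge: feeler gauge lying flat on the table: a wooden handle 64 mm long, 26 mm wide, 30 mm tall and from its end a flat steel blade 120 mm long, 28 mm wide, 5 mm thick with a rounded tip, level with the handle's underside. Origin under the middle of the handle; +x along the blade to the tip, y across, z up from the underside. 110 to 210 g; balances about 48 mm ahead of the origin.
- gauge_tip (a point): end of the gauge's blade: 152 mm ahead of the gauge's origin, middle of the blade's width and thickness (2.5 mm above the underside)
- slot_left_mouth (a point): middle of the left slot's mouth in the fascia, at x 58, y 90, z 154 mm of the unit. The slot runs in square to the fascia, 40 degrees below level (unit direction 0.766, 0, -0.643), 40 mm wide (y), 12 high, 85 deep to a hard end. Two of the three slots, different ones each time, are blocked unseen by a packer 35 mm inside; one is clear. Axes as the unit's
- slot_left_end (a point): middle of the left slot's far end, 85 mm in from its mouth along the slot (blocked off by the packer if that slot has one); axes as the unit's
- slot_middle_mouth (a point): middle of the middle slot's mouth in the fascia, at x 58, y 0, z 154 mm of the unit. The slot runs in square to the fascia, 40 degrees below level (unit direction 0.766, 0, -0.643), 40 mm wide (y), 12 high, 85 deep to a hard end. Two of the three slots, different ones each time, are blocked unseen by a packer 35 mm inside; one is clear. Axes as the unit's
- slot_middle_end (a point): middle of the middle slot's far end, 85 mm in from its mouth along the slot (blocked off by the packer if that slot has one); axes as the unit's
- slot_right_mouth (a point): middle of the right slot's mouth in the fascia, at x 58, y -90, z 154 mm of the unit. The slot runs in square to the fascia, 40 degrees below level (unit direction 0.766, 0, -0.643), 40 mm wide (y), 12 high, 85 deep to a hard end. Two of the three slots, different ones each time, are blocked unseen by a packer 35 mm inside; one is clear. Axes as the unit's
- slot_right_end (a point): middle of the right slot's far end, 85 mm in from its mouth along the slot (blocked off by the packer if that slot has one); axes as the unit's
- torch: standing metal hand torch, 48 mm across the foot, 150 mm tall, on the table; origin under its centre
- polish_tin: flat round dark shoe-polish tin, 74 mm across, 26 mm tall, lying near the gauge's handle; origin under its centre
- clothes_brush: clothes brush lying bristles down, 150 x 45 x 32 mm, on the table beside the torch; origin under its centre
- spectacle_case: black spectacle case, 60 x 130 x 38 mm, on the table in front of the drawer's left end; origin under its centre
- clay_bowl: tan clay bowl, 80 mm across the rim, 50 mm tall, on top of the unit; origin under its centre
- paperweight: lime glass paperweight, 64 mm across, 50 mm tall, on top of the unit; origin under its centre
- key_ring: pewter key ring 58 mm across with one 60 mm key, 6 mm thick, lying on top of the unit; origin at the middle of the ring
Not all that is in view belongs to the job. Leave any red look-alike of the gauge alone.

How it is judged:
By the outcome, as a careful person would: the job done as asked, in the order asked, and still so for the second after the job is handed in, with the robot touching nothing.
It also fails if it takes over 67 s, if anything falls off the work surface, if the arm or the gripper's body presses on something with over 40 N, if the wrist force passes 120 N, or if a joint passes its speed limit or range.

### The arm

A 7-joint arm with a two-finger parallel gripper is mounted at the origin on the work surface. World frame = base frame: x ahead of the robot, y to its left, z up, the work surface at z = 0. Lengths are in m, angles in degrees, forces in N, time in s.
With the tool pointing down it reaches from about 0.425 to 0.95 m from the base axis. Payload 16.7 kg.
Tool frame: the origin (TCP) lies at the very end of the fingers, on their centre line; the grasp point (between the pads) lies 19 mm behind it (hold_point_z is the distance from the TCP to the grasp point, in m); z points along the fingers, y is the line along which they close (so a half turn about z gives the same grasp; the last joint's range is limited). The gripper opens to 94 mm and grips with 3 to 60 N. Pads are 16 mm wide; open, the fingers measure 119 mm over their backs; the gripper's body (75 mm by 177 mm) begins 78 mm behind the grasp point.
Start: joints at [60.132, 24.414, 4.234, 92.017, -1.954, 63.644, -3.845], TCP at [0.245, -0.629, 0.205] pointing down, gripper open.
Joint ranges: [-163.25, 163.25], [-28.42, 122.38], [-70.27, 78.77], [12.13, 141.07], [-58.53, 238.53], [9.26, 117.41], [-156.51, 156.51]. Speed limits (degrees/s): [108.29, 108.29, 136.94, 136.94, 172.46, 172.46, 172.46].

### API

Orientations are given as a 3x3 rotation matrix whose columns are the frame's x, y, z axes.
In Python, from plant import * gives the robot as it stands.
- The arm moves only by the tool send_rows, never from a script. Its arguments are lists of equal length, an entry for each row: "rot": the turn, a rotation vector about the tool's x, y, z in rad, a list of three; "delta_pos": the shift along the tool's x, y, z in mm, a list of three; "grip": the opening, from -1 (shut) to 1 (fully open). In form: {"rot": [[ax, ay, az], ...], "delta_pos": [[tx, ty, tz], ...], "grip": [grip, ...]}. A call has exactly 5 rows; each row shifts and turns the commanded pose from where the row before left it, along the tool's axes as they then stand; what a row does not reach is not made up. A row lasts 1/12 s, in which the tool goes at most 41.7 mm and 7.16 degrees, less where a joint would pass 70% of its speed; a pose out of reach is approached as far as the arm can. A call is refused whole if a number of a shift passes 41.7 or a number of a turn 0.125, either way. A call with a gripper value outside its range is refused whole. The fingers move at their own pace and stop on an object; the grip force is fixed at half the most. Time passes only in rows, so rows that do not move let the fingers close, or fill a call up. It gives the time, the measured TCP pose, the force, the opening and the grip force at its end, in the units of the state.
- observe(): the state, without advancing time (a new reading comes with each control period).
- capture(name): name is "scene" or "top"; returns the picture (420x560x3 uint8, red, green, blue); there is no depth.
- camera_params(name): a dict with "vertical_fov" (degrees; the focal length in pixels is half the picture's height over the tangent of half this angle, whatever the lens; pixels are square), "cx", "cy" (the principal point, pixels), "extrinsics" (4x4, takes a point from world to camera coordinates). Camera axes: x right, y up, looking along -z (the intrinsics and any distortion apply to the point x, -y, -z); pixel columns grow to the right and rows downward; lengths in m; the calibration is good to about 2 mm. A picture is of the moment at which its call begins. camera_params takes no time and is no camera call.
- hand_in(): hands the job in; it is judged then, once.
The state is a dict: "time": time; "joints": joint angles; "joint_vel": joint speeds; "effort": joint torques, N m; "ee_pos": TCP position; "tool_rot": TCP orientation; "force": force on the tool from outside, world axes, zero at the start; "moment": the same for the moment, N m; "finger_gap": finger opening in m; "gripper_force": force on a finger pad.
Only numpy, scipy, OpenCV 4.12 (cv2) and the standard library are available. Lean on these libraries where they do the work, as an engineer would, in place of code of your own. Each camera call takes 0.05 s, during which the arm holds its last target. There are 200 camera calls.

## Working session

There is one attempt and no reset: what is moved stays moved. The work goes in short steps, Python scripts to look and compute and a tool call to move; the robot and the scene stay as the last step left them, time stands still between calls to the robot, and variables do not carry over. Pictures are saved under pics/ and viewed, at most 10 in all, crops included, and the job is handed in when it is done.

Besides the shell and the picture viewer there is one more tool, called after "Emit:" as name(argument=value, ...) on one line, values as JSON. send_rows: Moves the arm, as the interface text tells. Its arguments: {"type":"object","properties":{"rot":{"type":"array","items":{"type":"array","items":{"type":"number"}}},"delta_pos":{"type":"array","items":{"type":"array","items":{"type":"number"}}},"grip":{"type":"array","items":{"type":"number"}}},"required":["rot","delta_pos","grip"]}

```bash
mkdir -p pics; ls
python3 - <<'E'
from plant import *
import cv2
for n in("scene","top"):
    cv2.imwrite(f"pics/{n}0.png",capture(n)[:,:,::-1]); p=camera_params(n); print(n,p)
s=observe(); print(s)
E
```

```text
pics
scene {'vertical_fov': 47.73106749238316, 'cx': 289.81879276603064, 'cy': 204.48080844736705, 'extrinsics': array([[ 0.84225984,  0.5390096 ,  0.00818645, -0.51543622],
       [-0.4223264 ,  0.65033987,  0.63142574,  0.08466005],
       [ 0.33502056, -0.53528189,  0.77539314, -1.8043288 ],
       [ 0.        ,  0.        ,  0.        ,  1.        ]])}
top {'vertical_fov': 50.45063445790843, 'cx': 284.0834606588118, 'cy': 208.3231789183227, 'extrinsics': array([[ 0.01263031, -0.99988509, -0.00838334,  0.0516102 ],
       [ 0.98071925,  0.01075221,  0.19512595, -0.57243486],
       [-0.19501339, -0.0106862 ,  0.98074236, -1.29615497],
       [ 0.        ,  0.        ,  0.        ,  1.        ]])}
{'time': 0.1, 'joints': array([60.13086314, 24.44490788,  4.23188459, 92.04553831, -1.95246545,
       63.64352069, -3.84491407]), 'joint_vel': array([-0.01477843, -0.05136919, -0.01244062,  0.03784645, -0.09473646,
        0.09678515, -0.07546036]), 'effort': array([ 8.80391366e-03, -9.37457156e+01,  3.67733426e+00, -4.55037045e+01,
       -4.85640450e-02,  1.67980691e-02,  1.18128560e-04]), 'ee_pos': array([ 0.24506462, -0.62854962,  0.20488275]), 'tool_rot': array([[ 9.31681549e-01,  3.63275735e-01, -4.80657888e-04],
       [ 3.63276040e-01, -9.31681053e-01,  9.66074206e-04],
       [-9.68685301e-05, -1.07468501e-03, -9.99999418e-01]]), 'force': array([ 0.37770984, -0.06443322,  0.32090454]), 'moment': array([-0.0394834 ,  0.05092882, -0.04262666]), 'gripper_force': 0.0, 'finger_gap': 0.0939118261338327}
```

View pics/scene0.png

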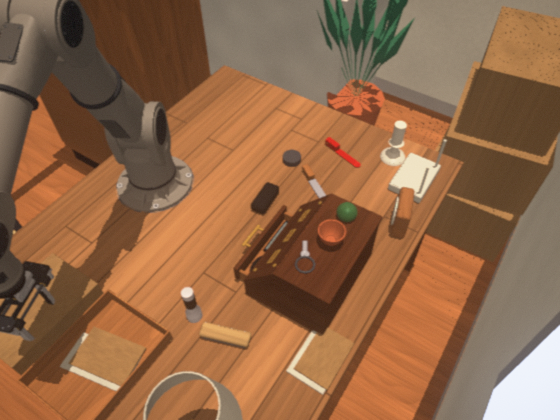

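View pics/top0.png

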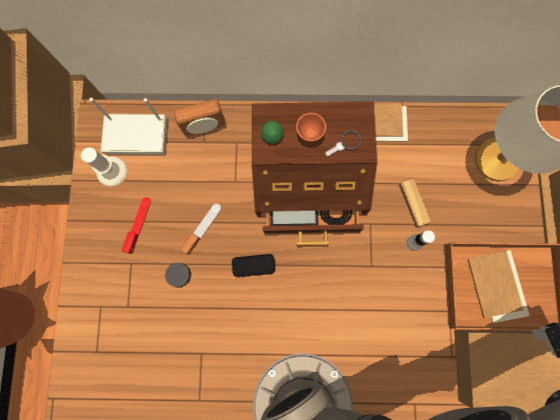

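The scene view shows the unit, with the drawer open towards the robot. In the top view:
- Drawer front is at about (313,228) and its pull at (313,239).
- Slots are at (282,187), (314,186) and (345,185).
- There are two gauge candidates: the wooden-handled one, handle (190,243) and tip (218,207), and the red one at (137,225). The wooden handle with the steel blade fits the description; the red one is the look-alike.

Next is an enlarged crop to confirm.

```bash
cat > h.py <<'E'
import numpy as np, cv2
from plant import *
def cam(n):
    p=camera_params(n); E=np.array(p["extrinsics"]); f=210/np.tan(np.radians(p["vertical_fov"]/2)); return E,f,p["cx"],p["cy"]
def ray(n,u,v):
    E,f,cx,cy=cam(n); R=E[:3,:3]; d=R.T@np.array([(u-cx)/f,-(v-cy)/f,-1]); return -R.T@E[:3,3],d
def onz(n,u,v,z):
    o,d=ray(n,u,v); return o+d*(z-o[2])/d[2]
def proj(n,P):
    E,f,cx,cy=cam(n); c=E[:3,:3]@np.asarray(P)+E[:3,3]; return np.array([cx+f*c[0]/-c[2],cy-f*c[1]/-c[2]])
E
python3 - <<'E'
from h import *
t=cv2.imread("pics/top0.png")
a=cv2.resize(t[190:290,110:285],None,fx=4.5,fy=4.5,interpolation=cv2.INTER_CUBIC)
cv2.imwrite("pics/c1.png",a)
b=cv2.resize(t[95:255,240:390],None,fx=3.7,fy=3.7,interpolation=cv2.INTER_CUBIC)
cv2.imwrite("pics/c2.png",b)
E
```

```text
(no output)
```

View pics/c1.png

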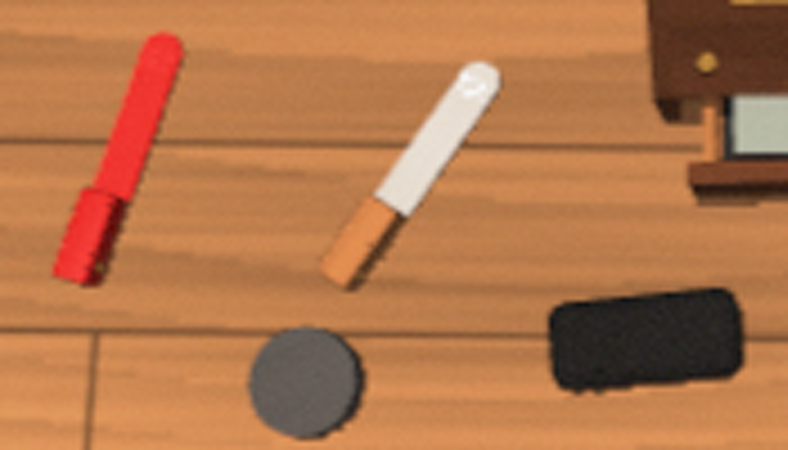

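View pics/c2.png

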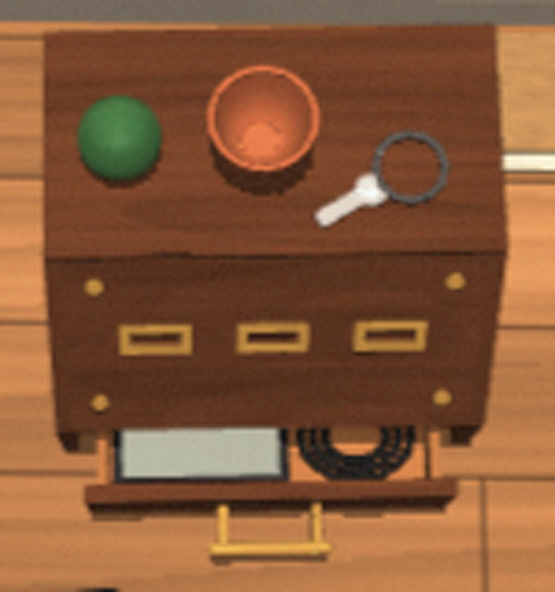

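The crop confirms it: the wooden-handled steel gauge is the job item. In c2 the brass slot frames show at about (155,339), (272,337) and (390,335), and the pull at (270,548). Now I'll measure them.

```bash
cat > m.py <<'E'
from h import *
t=cv2.imread("pics/top0.png"); s=cv2.imread("pics/scene0.png")
def comps(m,off,mn):
    n,l,st,c=cv2.connectedComponentsWithStats(m.astype(np.uint8)); return [(c[i]+off,st[i,4],(l==i)) for i in range(1,n) if st[i,4]>=mn]
# slots: brass
def brass(img): 
    h=cv2.cvtColor(img,cv2.COLOR_BGR2HSV).astype(int); return (h[...,0]>=17)&(h[...,0]<=28)&(h[...,1]>110)&(h[...,2]>90)
x0,y0=240,95
for c,a,l in comps(brass(t[95:255,240:390]),(240,95),12):
    r=cv2.minAreaRect(np.argwhere(l)[:,::-1].astype(np.float32)); print("top brass",c.round(1),a,np.round(np.array(r[0])+(240,95),1),np.round(r[1],1),"z154",onz("top",*(np.array(r[0])+(240,95)),.154).round(4))
for c,a,l in comps(brass(s[190:300,220:330]),(220,190),8):
    r=cv2.minAreaRect(np.argwhere(l)[:,::-1].astype(np.float32)); print("sc brass",c.round(1),a,"z154",onz("scene",*(np.array(r[0])+(220,190)),.154).round(4))
# gauge
reg=t[195:260,170:235].astype(int); h=cv2.cvtColor(t[195:260,170:235],cv2.COLOR_BGR2HSV)
bl=(h[...,1]<60)&(h[...,2]>150)
c,a,l=max(comps(bl,(170,195),20),key=lambda k:k[1]); p=np.argwhere(l)[:,::-1]+(170,195)
W=np.array([onz("top",u,v,.005)[:2] for u,v in p]); m=W.mean(0); _,_,V=np.linalg.svd(W-m); d=V[0]*np.sign(V[0][0])
q=(W-m)@d; w=(W-m)@[-d[1],d[0]]; print("blade",m.round(4),d.round(4),np.degrees(np.arctan2(d[1],d[0])),q.min(),q.max(),np.ptp(w),a)
tip=m+d*(q.max()+.0008); print("tip",tip,"origin",tip-.152*d)
print(h[239:249-5][:0])
E
python3 m.py
```

```text
top brass [265.3 172.2] 12 [265.5 172.5] [3. 3.] z154 [0.6562 0.1117 0.154 ]
top brass [345.  185.1] 81 [345.  185.5] [ 7. 18.] z154 [ 0.6203 -0.1147  0.154 ]
top brass [281.8 186.1] 71 [282.  186.5] [ 7. 18.] z154 [0.6155 0.064  0.154 ]
top brass [313.1 186. ] 78 [313.5 186. ] [ 6. 17.] z154 [ 0.6179 -0.0254  0.154 ]
top brass [312.4 240.6] 147 [312.5 237.5] [13. 31.] z154 [ 0.4708 -0.0226  0.154 ]
sc brass [250.7 235.9] 54 z154 [ 0.5272 -0.0867  0.154 ]
blade [0.5418 0.2993] [ 0.8396 -0.5432] -32.900004488470564 -0.05805438569906656 0.05966119327280055 0.028178394561985325 325
tip [0.59251458 0.26644916] origin [0.46489237 0.34901169]
[]
```

```bash
cat >> h.py <<'E'
from scipy.spatial.transform import Rotation as Ro
def plan(P,R,n=None):
    """tool-frame shift (mm) & rotvec from measured pose to target"""
    s=observe(); R0=s["tool_rot"]; d=R0.T@(np.asarray(P)-s["ee_pos"])*1000; r=Ro.from_matrix(R0.T@R).as_rotvec()
    print("shift total mm",d.round(1),"rot",r.round(4),"min rows",np.linalg.norm(d)/41.6,np.linalg.norm(r)/.1245)
    print(" shift in target axes",(R.T@(np.asarray(P)-s["ee_pos"])*1000).round(1))
E
python3 - <<'E'
from h import *
t=cv2.imread("pics/top0.png"); s=cv2.imread("pics/scene0.png")
# slots & studs at crop c2 pixels (3.7x, offset 240,95)
f=lambda x,y:((x+.5)/3.7-.5+240,(y+.5)/3.7-.5+95)
for n,x,y,z in(("sL",155,339.5,.154),("sM",272.5,337.5,.154),("sR",390.5,335.5,.154),("topL",45,256,.215),("topR",506,249,.215),("bar0",212,549,.046),("bar1",328,548,.046),("drwL",86,488,.078),("drwR",456,482,.078),("lowL",60,432,.085),("lowR",486,425,.085)):
    print(n,onz("top",*f(x,y),z).round(4))
g=lambda x,y:((x+.5)/4.5-.5+110,(y+.5)/4.5-.5+190)
for n,x,y,z in(("tin",305,382,.026),("case",647,340,.038),("hA",375,196,.03),("hB",403,215,.03),("hC",321,269,.03),("hD",346,289,.03)): print(n,onz("top",*g(x,y),z).round(4))
cv2.imwrite("pics/c3.png",cv2.resize(s[185:325,220:390],None,fx=4.2,fy=4.2,interpolation=cv2.INTER_CUBIC))
# torch
print("torch top",onz("top",428,237,.15).round(3))
E
```

```text
sL [0.6158 0.0654 0.154 ]
sM [ 0.6184 -0.0248  0.154 ]
sR [ 0.6209 -0.1152  0.154 ]
topL [0.6631 0.1463 0.215 ]
topR [ 0.6719 -0.1932  0.215 ]
bar0 [0.4678 0.0184 0.046 ]
bar1 [ 0.4697 -0.0759  0.046 ]
drwL [0.5119 0.1203 0.078 ]
drwR [ 0.5201 -0.1757  0.078 ]
lowL [0.5559 0.1417 0.085 ]
lowR [ 0.5654 -0.1995  0.085 ]
tin [0.3705 0.3785 0.026 ]
case [0.4004 0.1485 0.038 ]
hA [0.4963 0.3372 0.03  ]
hB [0.4835 0.3174 0.03  ]
hC [0.4461 0.3712 0.03  ]
hD [0.4328 0.3535 0.03  ]
torch top [ 0.476 -0.343  0.15 ]
```

View pics/c3.png

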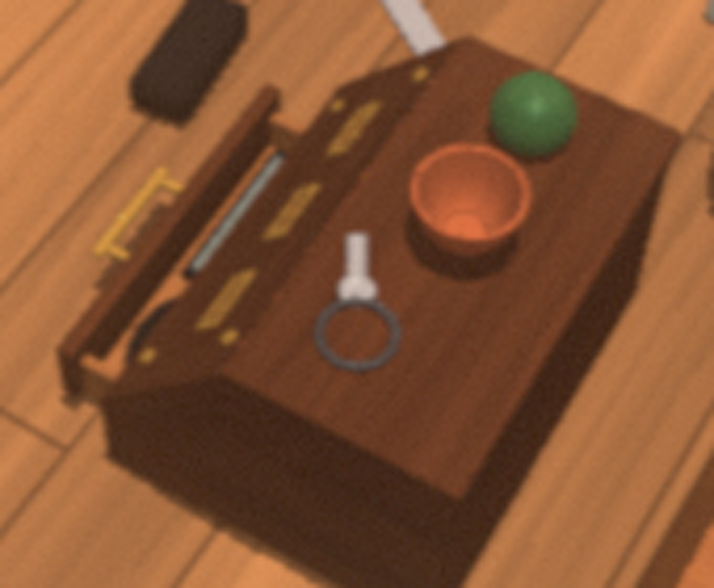

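```bash
cat >> h.py <<'E'
ya=np.radians(1.55); ex=np.array([np.cos(ya),np.sin(ya),0]); ey=np.array([-ex[1],ex[0],0]); ez=np.array([0,0,1.])
U0=np.array([.560,-.0265,0])
def U(x,y,z): return U0+ex*x/1e3+ey*y/1e3+ez*z/1e3
Rdown=np.column_stack([ex,-ey,-ez])
E
python3 - <<'E'
from h import *
f=lambda x,y:((x+.5)/3.7-.5+240,(y+.5)/3.7-.5+95)
g=lambda x,y:((x+.5)/4.2-.5+220,(y+.5)/4.2-.5+185)
for a,b in(((155,339.5),(355,129)),((272.5,337.5),(292,210)),((390.5,335.5),(226,299))):
    o1,d1=ray("top",*f(*a)); o2,d2=ray("scene",*g(*b)); A=np.column_stack([d1,-d2]); k=np.linalg.lstsq(A,o2-o1,rcond=None)[0]
    p,q=o1+k[0]*d1,o2+k[1]*d2; m=(p+q)/2-U0; print("stereo unit",(m@ex*1e3).round(1),(m@ey*1e3).round(1),(m[2]*1e3).round(1),"gap",np.linalg.norm(p-q))
plan([.435,-.030,.205],Rdown)
E
```

```text
stereo unit 60.7 92.3 153.9 gap 0.005995724912224342
stereo unit 59.8 1.9 156.0 gap 0.005039161482725595
stereo unit 59.8 -88.5 155.8 gap 0.004803274608583147
shift total mm [ 3.944e+02 -4.887e+02  4.000e-01] rot [-1.000e-03  3.000e-04  3.447e-01] min rows 15.095256275046385 2.7689219092022896
 shift in target axes [ 2.061e+02 -5.932e+02 -1.000e-01]
```

Emit:
send_rows(rot=[[0,0,0.115],[0,0,0.115],[0,0,0.115],[0,0,0],[0,0,0]], delta_pos=[[0,0,0],[0,0,0],[0,0,0],[13,-37,0],[13,-37,0]], grip=[-1,-1,-1,-1,-1])

```text
time: 0.52
ee_pos: [0.2682, -0.554, 0.2043]
tool_rot: [[1.0, 0.023, -0.001], [0.023, -1.0, 0.001], [-0.001, -0.001, -1.0]]
force: [1.8, -0.0, 0.2]
finger_gap: 0.0637
gripper_force: 0.0
```

Emit:
send_rows(rot=[[0,0,0],[0,0,0],[0,0,0],[0,0,0],[0,0,0]], delta_pos=[[13,-37,0],[13,-37,0],[13,-37,0],[13,-37,0],[13,-37,0]], grip=[-1,-1,-1,-1,-1])

```text
time: 0.93
ee_pos: [0.3293, -0.3656, 0.2053]
tool_rot: [[1.0, 0.027, -0.0], [0.027, -1.0, 0.0], [-0.0, -0.0, -1.0]]
force: [1.4, -0.6, -0.7]
finger_gap: 0.0309
gripper_force: 0.0
```

Emit:
send_rows(rot=[[0,0,0],[0,0,0],[0,0,0],[0,0,0],[0,0,0]], delta_pos=[[13,-37,0],[13,-37,0],[13,-37,0],[13,-37,0],[13,-37,0]], grip=[-1,-1,-1,-1,-1])

```text
time: 1.35
ee_pos: [0.3892, -0.179, 0.2055]
tool_rot: [[1.0, 0.027, 0.0], [0.027, -1.0, -0.0], [0.0, 0.0, -1.0]]
force: [0.4, 0.1, -0.0]
finger_gap: 0.0007
gripper_force: 0.0
```

```bash
python3 -c "
from h import *
print(observe()['time'],observe()['ee_pos'],observe()['joints'])
plan([.435,-.030,.03],Rdown)"
```

```text
1.35 [ 0.38921714 -0.17899317  0.20554151] [ 25.8309139    1.39749783  -9.87809648 121.40760845   0.29800119
  57.20751954 -72.68069782]
shift total mm [  49.7 -147.8  175.5] rot [ 0.0002 -0.0001 -0.0004] min rows 5.643146355126935 0.004000337696043092
 shift in target axes [  49.8 -147.7  175.5]
```

Emit:
send_rows(rot=[[0,0,0],[0,0,0],[0,0,0],[0,0,0],[0,0,0]], delta_pos=[[12.4,-37,0],[12.4,-37,0],[12.4,-37,0],[12.4,-37,15],[0,0,40]], grip=[-1,-1,-1,-1,-1])

```text
time: 1.77
ee_pos: [0.4396, -0.0251, 0.154]
tool_rot: [[0.999, 0.033, 0.009], [0.033, -0.999, 0.002], [0.009, -0.001, -1.0]]
force: [2.0, 0.0, -0.5]
finger_gap: 0.0006
gripper_force: 0.0
```

Emit:
send_rows(rot=[[0,0,0],[0,0,0],[0,0,0],[0,0,0],[0,0,0]], delta_pos=[[0,0,40],[0,0,40],[0,0,30],[0,0,10],[0,0,0]], grip=[-1,-1,-1,-1,-1])

```text
time: 2.18
ee_pos: [0.4332, -0.0315, 0.0287]
tool_rot: [[1.0, 0.027, -0.005], [0.027, -1.0, 0.0], [-0.005, -0.001, -1.0]]
force: [-0.1, 0.5, 0.5]
finger_gap: 0.0001
gripper_force: 0.0
```

Emit:
send_rows(rot=[[0,0,0],[0,0,0],[0,0,0],[0,0,0],[0,0,0]], delta_pos=[[8,0,0],[6,0,0],[6,0,0],[6,0,0],[6,0,0]], grip=[-1,-1,-1,-1,-1])

```text
time: 2.6
ee_pos: [0.468, -0.031, 0.0315]
tool_rot: [[1.0, 0.026, 0.001], [0.026, -1.0, -0.0], [0.001, 0.0, -1.0]]
force: [-3.1, 0.4, 2.5]
finger_gap: 0.0003
gripper_force: 1.2
```

Emit:
send_rows(rot=[[0,0,0],[0,0,0],[0,0,0],[0,0,0],[0,0,0]], delta_pos=[[6,0,0],[6,0,0],[6,0,0],[5,0,0],[5,0,0]], grip=[-1,-1,-1,-1,-1])

```text
time: 3.02
ee_pos: [0.4953, -0.0301, 0.0305]
tool_rot: [[1.0, 0.027, -0.0], [0.027, -1.0, 0.0], [-0.0, -0.0, -1.0]]
force: [-1.5, -0.8, 1.6]
finger_gap: 0.0003
gripper_force: 1.2
```

Emit:
send_rows(rot=[[0,0,0],[0,0,0],[0,0,0],[0,0,0],[0,0,0]], delta_pos=[[3,0,0],[3,0,0],[3,0,0],[2,0,0],[0,0,0]], grip=[-1,-1,-1,-1,-1])

```text
time: 3.43
ee_pos: [0.5063, -0.0297, 0.0305]
tool_rot: [[1.0, 0.027, 0.0], [0.027, -1.0, 0.0], [0.0, -0.0, -1.0]]
force: [0.1, -0.3, -0.1]
finger_gap: 0.0003
gripper_force: 0.0
```

Emit:
send_rows(rot=[[0,0,0],[0,0,0],[0,0,0],[0,0,0],[0,0,0]], delta_pos=[[2,0,0],[2,0,0],[0,0,0],[0,0,0],[0,0,0]], grip=[-1,-1,-1,-1,-1])

```text
time: 3.85
ee_pos: [0.5101, -0.0296, 0.0307]
tool_rot: [[1.0, 0.027, 0.001], [0.027, -1.0, 0.0], [0.001, -0.0, -1.0]]
force: [-0.4, 0.7, 1.3]
finger_gap: 0.0004
gripper_force: 0.0
```

Emit:
send_rows(rot=[[0,0,0],[0,0,0],[0,0,0],[0,0,0],[0,0,0]], delta_pos=[[1,0,0],[1,0,0],[1,0,0],[0,0,0],[0,0,0]], grip=[-1,-1,-1,-1,-1])

```text
time: 4.27
ee_pos: [0.5116, -0.0297, 0.0304]
tool_rot: [[1.0, 0.027, -0.002], [0.027, -1.0, -0.0], [-0.002, 0.0, -1.0]]
force: [-8.9, 0.3, 6.4]
finger_gap: 0.0008
gripper_force: 4.0
```

Run:
```python
from h import *
a=capture("top");cv2.imwrite("pics/top1.png",a[:,:,::-1]); b=capture("scene")
c=cv2.resize(a[160:270,240:390,::-1],None,fx=4,fy=4,interpolation=cv2.INTER_CUBIC)
d=cv2.resize(b[190:300,220:320,::-1],None,fx=4,fy=4,interpolation=cv2.INTER_CUBIC)
v=np.hstack([c,d]); cv2.imwrite("pics/c4.png",cv2.resize(v,(800,352))); print(v.shape, observe()['force'])
```

```text
(440, 1000, 3) [-8.36353003  0.63554426  5.97162277]
```

View pics/c4.png

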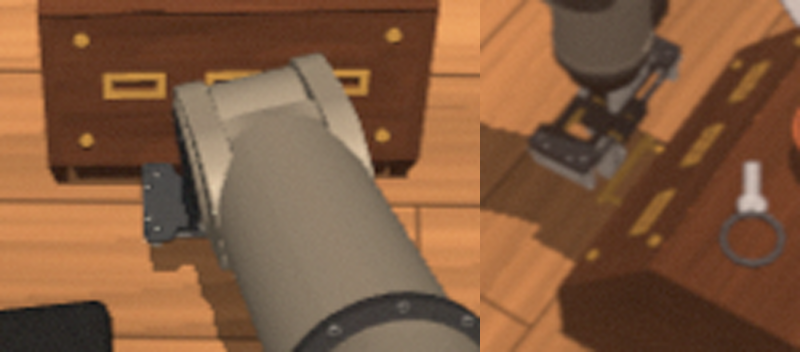

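The drawer's outer face is now under the fascia edge (row ~165 in the crop), and the push met a hard stop at about 9 N, so it is home. I'll press a touch more, then back off, lift and turn the tool.

Emit:
send_rows(rot=[[0,0,0],[0,0,0],[0,0,0],[0,0,0],[0,0,0]], delta_pos=[[1,0,0],[0,0,0],[-8,0,0],[-12,0,0],[-10,0,0]], grip=[-1,-1,-1,-1,-1])

```text
time: 4.78
ee_pos: [0.4833, -0.0304, 0.0305]
tool_rot: [[1.0, 0.027, 0.0], [0.027, -1.0, 0.0], [0.0, -0.0, -1.0]]
force: [-0.9, 0.6, -0.5]
finger_gap: 0.0007
gripper_force: 0.0
```

Emit:
send_rows(rot=[[0,0,0],[0,0,0],[0,0,0],[0,0,0],[0,0,0]], delta_pos=[[0,0,-35],[0,0,-40],[0,0,-40],[0,0,-40],[0,0,-30]], grip=[-1,-1,-1,-1,-1])

```text
time: 5.2
ee_pos: [0.4841, -0.0303, 0.219]
tool_rot: [[1.0, 0.027, 0.003], [0.027, -1.0, -0.0], [0.003, 0.0, -1.0]]
force: [0.9, 0.3, 0.6]
finger_gap: 0.0003
gripper_force: 0.0
```

Emit:
send_rows(rot=[[0,0,-0.121],[0,0,-0.121],[0,0,-0.121],[0,0,-0.121],[0,0,-0.121]], delta_pos=[[0,0,0],[0,0,0],[0,0,0],[0,0,0],[0,0,0]], grip=[-1,-1,-1,-1,-1])

```text
time: 5.62
ee_pos: [0.4836, -0.0304, 0.2157]
tool_rot: [[0.803, 0.595, 0.001], [0.595, -0.803, -0.0], [0.0, 0.001, -1.0]]
force: [-0.2, -0.2, 0.1]
finger_gap: 0.0004
gripper_force: 0.0
```

Emit:
send_rows(rot=[[0,0,-0.121],[0,0,-0.121],[0,0,-0.121],[0,0,-0.121],[0,0,-0.121]], delta_pos=[[0,0,0],[0,0,0],[0,0,0],[0,0,0],[0,0,0]], grip=[0.3,0.3,0.3,0.3,0.3])

```text
time: 6.03
ee_pos: [0.4836, -0.0305, 0.2156]
tool_rot: [[0.322, 0.947, 0.0], [0.947, -0.322, -0.0], [-0.0, 0.0, -1.0]]
force: [-0.4, 0.1, -0.1]
finger_gap: 0.0304
gripper_force: 0.0
```

Emit:
send_rows(rot=[[0,0,-0.121],[0,0,-0.121],[0,0,-0.121],[0,0,-0.121],[0,0,-0.121]], delta_pos=[[0,0,0],[0,0,0],[0,0,0],[0,0,0],[0,0,0]], grip=[0.3,0.3,0.3,0.3,0.3])

```text
time: 6.45
ee_pos: [0.4836, -0.0304, 0.2155]
tool_rot: [[-0.273, 0.962, 0.0], [0.962, 0.273, -0.0], [-0.0, 0.0, -1.0]]
force: [0.4, 0.5, -0.1]
finger_gap: 0.0605
gripper_force: 0.0
```

Emit:
send_rows(rot=[[0,0,-0.121],[0,0,-0.121],[0,0,-0.121],[0,0,-0.121],[0,0,-0.121]], delta_pos=[[0,0,0],[0,0,0],[0,0,0],[0,0,0],[0,0,0]], grip=[0.3,0.3,0.3,0.3,0.3])

```text
time: 6.87
ee_pos: [0.4836, -0.0304, 0.2155]
tool_rot: [[-0.772, 0.636, 0.0], [0.636, 0.772, -0.0], [-0.0, 0.0, -1.0]]
force: [-0.2, -0.5, 0.0]
finger_gap: 0.0609
gripper_force: 0.0
```

```bash
cat >> h.py <<'E'
a=np.radians(30); gy_=np.radians(-33); gd=np.array([np.cos(gy_),np.sin(gy_),0]); gl=np.array([-gd[1],gd[0],0])
G0=np.array([.4648,.3475,0])
Rg=np.column_stack([-(np.cos(a)*gd+np.sin(a)*ez),gl,np.sin(a)*gd-np.cos(a)*ez])
HOLD=G0+gd*.010+ez*.024; PG=HOLD+.019*Rg[:,2]
# offset frame: gauge pose in tool
E
python3 - <<'E'
from h import *
s=observe();print(s['ee_pos'],s['joints'].round(1),s['finger_gap']); plan(PG-.1*Rg[:,2]*0+[0,0,.15],Rg)
d=PG+[0,0,.15]-s['ee_pos']; print("PG",PG,"shift in current axes",(s['tool_rot'].T@d*1e3).round(1))
E
```

```text
[ 0.48359848 -0.03043394  0.21554401] [ 25.6   8.1 -32.1 113.5   5.   59.6  41.8] 0.06092807010833652
shift total mm [235.4 282.   57.9] rot [-0.0295 -0.5226 -0.1103] min rows 8.939237426898545 4.296615447118727
 shift in target axes [204.  306.7 -50.8]
PG [0.48115408 0.33687954 0.00754552] shift in current axes [235.4 282.   57.9]
```

Emit:
send_rows(rot=[[0,0,0],[0,0,0],[0,0,0],[0,0,0],[0,0,0]], delta_pos=[[23.5,28.2,0],[23.5,28.2,0],[23.5,28.2,0],[23.5,28.2,0],[23.5,28.2,0]], grip=[0.3,0.3,0.3,0.3,0.3])

```text
time: 7.28
ee_pos: [0.4835, 0.1546, 0.2158]
tool_rot: [[-0.768, 0.641, 0.001], [0.641, 0.768, -0.0], [-0.001, 0.001, -1.0]]
force: [1.4, -0.5, 0.2]
finger_gap: 0.0608
gripper_force: 0.0
```

Emit:
send_rows(rot=[[0,0,0],[0,0,0],[0,0,0],[0,0,0],[0,0,0]], delta_pos=[[23.5,28.2,0],[23.5,28.2,0],[23.5,28.2,0],[23.5,28.2,0],[23.5,28.2,0]], grip=[0.3,0.3,0.3,0.3,0.3])

```text
time: 7.7
ee_pos: [0.4835, 0.3382, 0.2156]
tool_rot: [[-0.768, 0.641, 0.001], [0.641, 0.768, -0.0], [-0.0, 0.0, -1.0]]
force: [1.0, -0.8, -0.1]
finger_gap: 0.0609
gripper_force: 0.0
```

Emit:
send_rows(rot=[[-0.006,-0.1045,-0.022],[-0.006,-0.1045,-0.022],[-0.006,-0.1045,-0.022],[-0.006,-0.1045,-0.022],[-0.006,-0.1045,-0.022]], delta_pos=[[0,0,0],[0,0,0],[0,0,0],[0,0,0],[0,0,0]], grip=[0.3,0.3,0.3,0.3,0.3])

```text
time: 8.12
ee_pos: [0.484, 0.3375, 0.2168]
tool_rot: [[-0.721, 0.548, 0.424], [0.475, 0.836, -0.274], [-0.504, 0.004, -0.864]]
force: [0.7, -0.8, -0.5]
finger_gap: 0.0613
gripper_force: 0.0
```

Run:
```python
from h import *
s=observe();print(s['ee_pos'],s['joints'].round(1)); plan(PG,Rg)
```

```text
[0.48403354 0.33748565 0.21677378] [-28.1  18.7 -37.9 108.9  45.2  68.7 -30.2]
shift total mm [107.3  -2.9 179.6] rot [ 0.0013  0.005  -0.0053] min rows 5.030023002862396 0.05949295997896596
 shift in target axes [106.4  -2.1 180.2]
```

Emit:
send_rows(rot=[[0,0,0],[0,0,0],[0,0,0],[0,0,0],[0,0,0]], delta_pos=[[20,0,32],[20,0,32],[18,0,32],[16,-1,28],[8,-1,12]], grip=[0.3,0.3,0.3,0.3,0.3])

```text
time: 8.53
ee_pos: [0.4789, 0.3352, 0.0529]
tool_rot: [[-0.725, 0.549, 0.415], [0.475, 0.836, -0.276], [-0.499, -0.003, -0.867]]
force: [0.0, -1.1, 0.0]
finger_gap: 0.0615
gripper_force: 0.0
```

Run:
```python
from h import *
plan(PG,Rg)
a=capture("top"); b=capture("scene")
c=cv2.resize(a[190:290,150:250,::-1],(400,400),interpolation=cv2.INTER_CUBIC)
d=cv2.resize(b[130:230,250:350,::-1],(400,400),interpolation=cv2.INTER_CUBIC)
cv2.imwrite("pics/c5.png",np.hstack([c,d]))
```

```text
shift total mm [21.8  2.8 39.7] rot [-0.0058 -0.0016 -0.0033] min rows 1.091294615716346 0.05489289933804884
 shift in target axes [21.8  2.7 39.7]
```

View pics/c5.png

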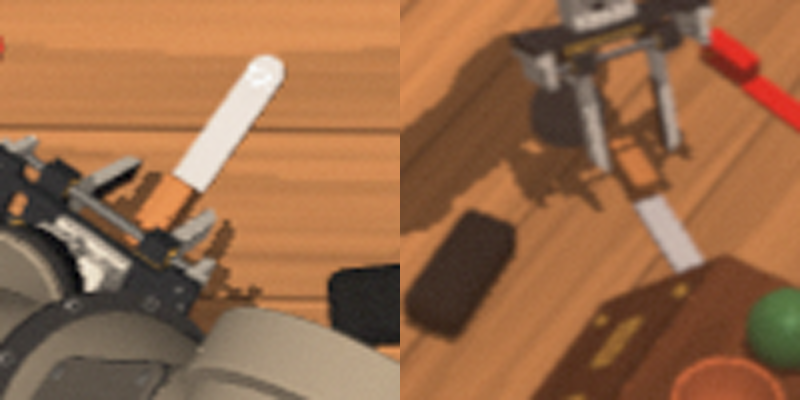

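Both views show the handle lying between the open fingers, at about (165,205) in the top half and (640,170) in the scene half. I'll go down and close.

Emit:
send_rows(rot=[[0,0,0],[0,0,0],[0,0,0],[0,0,0],[0,0,0]], delta_pos=[[8,1,14],[7,1,13],[4,0.5,8],[2,0,4],[0,0,0]], grip=[0.3,0.3,0.3,0.3,0.3])

```text
time: 9.05
ee_pos: [0.4828, 0.3382, 0.0127]
tool_rot: [[-0.723, 0.55, 0.417], [0.477, 0.835, -0.274], [-0.5, 0.0, -0.866]]
force: [0.7, -0.8, 0.0]
finger_gap: 0.0611
gripper_force: 0.0
```

Emit:
send_rows(rot=[[0,0,0],[0,0,0],[0,0,0],[0,0,0],[0,0,0]], delta_pos=[[0,0,0],[0,0,0],[0,0,0],[0,0,0],[0,0,0]], grip=[-1,-1,-1,-1,-1])

```text
time: 9.47
ee_pos: [0.4829, 0.3383, 0.0129]
tool_rot: [[-0.723, 0.55, 0.418], [0.477, 0.835, -0.274], [-0.5, 0.001, -0.866]]
force: [-0.2, 0.1, 0.3]
finger_gap: 0.0311
gripper_force: 0.0
```

Emit:
send_rows(rot=[[0,0,0],[0,0,0],[0,0,0],[0,0,0],[0,0,0]], delta_pos=[[0,0,0],[0,0,0],[0,0,0],[0,0,0],[0,0,0]], grip=[-1,-1,-1,-1,-1])

```text
time: 9.88
ee_pos: [0.4829, 0.3385, 0.0128]
tool_rot: [[-0.723, 0.55, 0.418], [0.477, 0.835, -0.274], [-0.5, 0.001, -0.866]]
force: [-0.4, 1.1, 5.6]
finger_gap: 0.0258
gripper_force: 29.9
```

```bash
python3 - <<'E'
from h import *
s=observe(); np.savez("grasp.npz",p=s['ee_pos'],R=s['tool_rot']); print(s['finger_gap'],s['gripper_force'],s['force'],s['ee_pos']-PG)
import m_ if False else None
E
true
```

```text
File "<stdin>", line 3
    import m_ if False else None
              ^^
SyntaxError: invalid syntax
```

The grip sits about 5 mm too high on the handle, so I'll reopen, lower and grip again.

Emit:
send_rows(rot=[[0,0,0],[0,0,0],[0,0,0],[0,0,0],[0,0,0]], delta_pos=[[0,0,0],[0,0,0],[1.3,0,2.3],[1.3,0,2.3],[0,0,0]], grip=[-0.1,-0.1,-0.1,-0.1,-0.1])

```text
time: 10.3
ee_pos: [0.4825, 0.3378, 0.0065]
tool_rot: [[-0.724, 0.55, 0.417], [0.476, 0.835, -0.275], [-0.499, -0.0, -0.866]]
force: [-0.6, -0.3, 0.9]
finger_gap: 0.0424
gripper_force: 0.0
```

Emit:
send_rows(rot=[[0,0,0],[0,0,0],[0,0,0],[0,0,0],[0,0,0]], delta_pos=[[0,0,0],[0,0,0],[0,0,0],[0,0,0],[0,0,0]], grip=[-1,-1,-1,-1,-1])

```text
time: 10.72
ee_pos: [0.4827, 0.3382, 0.0073]
tool_rot: [[-0.723, 0.55, 0.418], [0.477, 0.835, -0.274], [-0.499, 0.001, -0.866]]
force: [0.4, 0.2, -1.6]
finger_gap: 0.0258
gripper_force: 30.0
```

Run:
```python
from h import *
s=observe(); np.savez("grasp.npz",p=s['ee_pos'],R=s['tool_rot']); print(s['finger_gap'],s['gripper_force'],s['force'],s['ee_pos'])
t=capture("top")[:,:,::-1].copy(); cv2.imwrite("pics/top2.png",t)
h=cv2.cvtColor(t[195:260,170:235],cv2.COLOR_BGR2HSV); bl=((h[...,1]<60)&(h[...,2]>150)).astype(np.uint8)
n,l,st,c=cv2.connectedComponentsWithStats(bl); i=1+np.argmax(st[1:,4]); p=np.argwhere(l==i)[:,::-1]+(170,195)
W=np.array([onz("top",u,v,.005)[:2] for u,v in p]); m=W.mean(0); _,_,V=np.linalg.svd(W-m); d=V[0]*np.sign(V[0][0]); q=(W-m)@d
print("tip",m+d*(q.max()+.0008),"len",np.ptp(q),"yaw",np.degrees(np.arctan2(d[1],d[0])),"tool yaw",np.degrees(np.arctan2(*s['tool_rot'][[1,0],2])),np.degrees(np.arctan2(-s['tool_rot'][0,1],s['tool_rot'][1,1])),"mean",m)
```

```text
0.025843405084068526 29.956343472003937 [ 0.38396386  0.16334274 -1.57763126] [0.48273527 0.33821861 0.00726347]
tip [0.59163552 0.26509852] len 0.11774935186869523 yaw -32.601328567424424 tool yaw -33.28738977942886 -33.35249666795271 mean [0.54068533 0.29768419]
```

```bash
cat >> h.py <<'E'
import os
if os.path.exists("grasp.npz"):
    g=np.load("grasp.npz"); Rg0=g["R"]; y=Rg0[:,1]; dd=np.array([y[1],-y[0],0]); dd/=np.linalg.norm(dd)
    Gg=np.column_stack([dd,np.cross(ez,dd),ez])
    G2T=Gg.T@Rg0                      # tool axes in gauge axes
    TIP=np.array([.131,0,-.0048])     # tip rel. TCP in gauge axes
    c,sn=np.cos(np.radians(40)),np.sin(np.radians(40))
    sl=c*ex-sn*ez; Gs=np.column_stack([sl,ey,sn*ex+c*ez]); Rs=Gs@G2T
    def tcp_for(yslot,depth,dy=0,dn=0): # depth mm, + inside; dn along slot normal (up)
        return U(58,yslot+dy,154)+sl*depth/1e3+Gs[:,2]*dn/1e3-Gs@TIP
    def tip():
        s=observe(); G=s["tool_rot"]@G2T.T; t=s["ee_pos"]+G@TIP-U0; r=t-(U(58,0,154)-U0)
        print("tip depth %.1f y %.1f normal %.1f"%(r@sl*1e3,r@ey*1e3,r@Gs[:,2]*1e3),"aim err rot",Ro.from_matrix(s["tool_rot"].T@Rs).as_rotvec().round(4),"F slot axes",(Gs.T@s["force"]).round(1))
E
python3 - <<'E'
from h import *
s=observe(); print((Rg0.T@[0,0,230]).round(1)); P=tcp_for(90,-50); print(P); 
print("rot",Ro.from_matrix(Rg0.T@Rs).as_rotvec().round(4)); print("shift in target axes after lift",(Rs.T@(P-s['ee_pos']-[0,0,.23])*1e3).round(1), "in cur",(Rg0.T@(P-s['ee_pos']-[0,0,.23])*1e3).round(1)); print(Rs.round(3))
E
```

```text
[-114.9    0.2 -199.3]
[0.48002528 0.06136889 0.27402157]
rot [-0.1073  0.6764 -0.6116]
shift in target axes after lift [  16.4 -276.7  -34.6] in cur [-148.4 -232.7   42.9]
[[-0.984 -0.027 -0.174]
 [-0.026  1.    -0.004]
 [ 0.174  0.001 -0.985]]
```

Emit:
send_rows(rot=[[0,0,0],[0,0,0],[0,0,0],[0,0,0],[0,0,0]], delta_pos=[[-10,0,-17],[-20,0,-35],[-20,0,-35],[-20,0,-35],[-20,0,-35]], grip=[-1,-1,-1,-1,-1])

```text
time: 11.18
ee_pos: [0.4817, 0.3381, 0.19]
tool_rot: [[-0.724, 0.549, 0.417], [0.476, 0.836, -0.274], [-0.499, 0.0, -0.867]]
force: [0.8, 0.2, -1.7]
finger_gap: 0.0255
gripper_force: 30.0
```

Emit:
send_rows(rot=[[0,0,0],[-0.0134,0.0845,-0.0764],[-0.0134,0.0845,-0.0764],[-0.0134,0.0845,-0.0764],[-0.0134,0.0845,-0.0764]], delta_pos=[[-20,0,-35],[0,0,0],[0,0,0],[0,0,0],[0,0,0]], grip=[-1,-1,-1,-1,-1])

```text
time: 11.6
ee_pos: [0.482, 0.3387, 0.2297]
tool_rot: [[-0.951, 0.27, 0.151], [0.257, 0.962, -0.095], [-0.171, -0.051, -0.984]]
force: [-0.3, 0.2, -2.4]
finger_gap: 0.026
gripper_force: 30.0
```

Emit:
send_rows(rot=[[-0.0134,0.0845,-0.0764],[-0.0134,0.0845,-0.0764],[-0.0134,0.0845,-0.0764],[-0.0134,0.0845,-0.0764],[0,0,0]], delta_pos=[[0,0,0],[0,0,0],[0,0,0],[0,0,0],[0,0,0]], grip=[-1,-1,-1,-1,-1])

```text
time: 12.02
ee_pos: [0.4849, 0.3359, 0.227]
tool_rot: [[-0.983, -0.025, -0.18], [-0.025, 1.0, -0.003], [0.181, 0.002, -0.984]]
force: [0.6, -1.4, -2.0]
finger_gap: 0.0257
gripper_force: 30.0
```

Run:
```python
from h import *
s=observe(); print(s['joints'].round(1),s['finger_gap']); tip(); plan(tcp_for(90,-50),Rs)
```

```text
[ -2.7  27.8 -47.5  92.7  12.9  75.5  39.4] 0.025738711472649067
tip depth -10.4 y 364.3 normal -28.9 aim err rot [ 0.0013 -0.0064 -0.0011] F slot axes [ 1.7 -1.4 -1.2]
shift total mm [  20.2 -274.3  -44.5] rot [ 0.0013 -0.0064 -0.0011] min rows 6.6971093509105275 0.05315605650390543
 shift in target axes [  20.2 -274.3  -44.3]
```

Emit:
send_rows(rot=[[0,-0.006,0],[0,0,0],[0,0,0],[0,0,0],[0,0,0]], delta_pos=[[10,0,-22],[10,0,-22],[0,-34,0],[0,-34,0],[0,-34,0]], grip=[-1,-1,-1,-1,-1])

```text
time: 12.43
ee_pos: [0.4719, 0.2355, 0.2753]
tool_rot: [[-0.986, -0.027, -0.166], [-0.027, 1.0, -0.005], [0.167, -0.001, -0.986]]
force: [0.8, 0.0, -1.0]
finger_gap: 0.026
gripper_force: 30.0
```

Emit:
send_rows(rot=[[0,0,0],[0,0,0],[0,0,0],[0,0,0],[0,0,0]], delta_pos=[[0,-34,0],[0,-34,0],[0,-34,0],[0,-34,0],[0,-34,0]], grip=[-1,-1,-1,-1,-1])

```text
time: 12.85
ee_pos: [0.4765, 0.0646, 0.2753]
tool_rot: [[-0.986, -0.026, -0.167], [-0.025, 1.0, -0.006], [0.167, -0.001, -0.986]]
force: [0.4, -0.1, -1.0]
finger_gap: 0.0262
gripper_force: 30.0
```

Run:
```python
from h import *
tip(); plan(tcp_for(90,-8),Rs)
```

```text
tip depth -53.4 y 93.1 normal -0.3 aim err rot [-0.0016  0.0074 -0.0014] F slot axes [ 1.  -0.1 -0.5]
shift total mm [-39.9  -3.3  21.9] rot [-0.0016  0.0074 -0.0014] min rows 1.0962171553610474 0.06209829687301032
 shift in target axes [-40.   -3.3  21.6]
```

Emit:
send_rows(rot=[[0,0.007,0],[0,0,0],[0,0,0],[0,0,0],[0,0,0]], delta_pos=[[-13.5,-1.5,7],[-13.5,-1.5,7],[-13,0,7.5],[0,0,0],[0,0,0]], grip=[-1,-1,-1,-1,-1])

```text
time: 13.27
ee_pos: [0.5123, 0.0645, 0.2468]
tool_rot: [[-0.984, -0.026, -0.176], [-0.026, 1.0, -0.005], [0.176, 0.0, -0.984]]
force: [-0.2, 0.0, -1.0]
finger_gap: 0.0257
gripper_force: 30.0
```

Run:
```python
from h import *
tip(); P=tcp_for(90,-8); plan(P,Rs)
a=capture("top"); b=capture("scene"); cv2.imwrite("pics/top3.png",a[:,:,::-1]); cv2.imwrite("pics/scene3.png",b[:,:,::-1])
c=cv2.resize(a[150:230,245:325,::-1],(400,400),interpolation=cv2.INTER_CUBIC)
d=cv2.resize(b[180:260,250:330,::-1],(400,400),interpolation=cv2.INTER_CUBIC)
cv2.imwrite("pics/c6.png",np.hstack([c,d]))
s=observe(); t=s['ee_pos']+s['tool_rot']@G2T.T@TIP; print("pred tip in crop", (proj("top",t)-(245,150)+.5)*5,(proj("scene",t)-(250,180)+.5)*5)
for n,o in(("top",(245,150)),("scene",(250,180))): print((proj(n,U(58,90,154))-o+.5)*5)
```

```text
tip depth -7.7 y 92.2 normal -0.3 aim err rot [-0.0004 -0.0014 -0.0003] F slot axes [ 0.5  0.  -0.9]
shift total mm [ 0.2 -2.3 -0.2] rot [-0.0004 -0.0014 -0.0003] min rows 0.05522390419014506 0.0120910680273869
 shift in target axes [ 0.2 -2.3 -0.2]
pred tip in crop [181.51175544 192.89421951] [257.23629149 169.08495966]
[185.70715026 184.96931999]
[263.26322298 180.98745442]
```

View pics/c6.png

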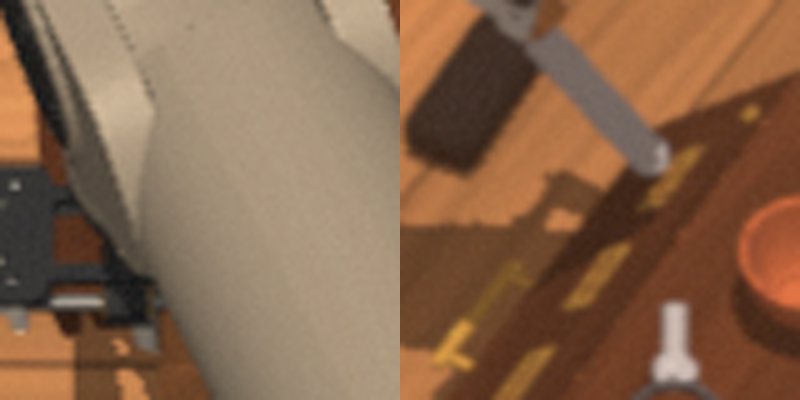

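The scene crop shows the blade tip at (660,163), just short of the left slot's frame at (673,177), lined up to about 2 mm. I'll raise the tip slightly along the slot normal and go in gently.

Emit:
send_rows(rot=[[0,0,0],[0,0,0],[0,0,0],[0,0,0],[0,0,0]], delta_pos=[[-0.8,0,-1.3],[-3.5,0,2],[-3.5,0,2],[-3.5,0,2],[0,0,0]], grip=[-1,-1,-1,-1,-1])

```text
time: 13.78
ee_pos: [0.5235, 0.0643, 0.2399]
tool_rot: [[-0.984, -0.026, -0.175], [-0.026, 1.0, -0.004], [0.175, 0.0, -0.985]]
force: [0.4, 0.1, -1.2]
finger_gap: 0.0259
gripper_force: 30.0
```

```bash
python3 -c "
from h import *
tip()"
```

```text
tip depth 5.3 y 91.6 normal 1.7 aim err rot [-0.0001 -0.001  -0.0007] F slot axes [ 1.1  0.  -0.6]
```

Nominal depth is 5 mm with no contact, so I'll go on.

Emit:
send_rows(rot=[[0,0,0],[0,0,0],[0,0,0],[0,0,0],[0,0,0]], delta_pos=[[-2.6,0,1.5],[-2.6,0,1.5],[-2.6,0,1.5],[0,0,0],[0,0,0]], grip=[-1,-1,-1,-1,-1])

```text
time: 14.2
ee_pos: [0.53, 0.0646, 0.2346]
tool_rot: [[-0.984, -0.026, -0.175], [-0.026, 1.0, -0.004], [0.175, 0.0, -0.985]]
force: [-1.0, -0.6, -1.5]
finger_gap: 0.0257
gripper_force: 30.0
```

```bash
python3 -c "
from h import *
tip()"
```

```text
tip depth 13.7 y 91.9 normal 1.8 aim err rot [-0.0001 -0.001  -0.0004] F slot axes [ 0.2 -0.5 -1.8]
```

Emit:
send_rows(rot=[[0,0,0],[0,0,0],[0,0,0],[0,0,0],[0,0,0]], delta_pos=[[-3.5,0,2],[-3.5,0,2],[-3.5,0,2],[-2.6,0,1.5],[0,0,0]], grip=[-1,-1,-1,-1,-1])

```text
time: 14.62
ee_pos: [0.5419, 0.0648, 0.2244]
tool_rot: [[-0.984, -0.026, -0.175], [-0.026, 1.0, -0.004], [0.175, 0.0, -0.984]]
force: [-0.6, -0.2, -1.4]
finger_gap: 0.0255
gripper_force: 30.0
```

Emit:
send_rows(rot=[[0,0,0],[0,0,0],[0,0,0],[0,0,0],[0,0,0]], delta_pos=[[-1.7,0,1],[-1.7,0,1],[-1.7,0,1],[0,0,0],[0,0,0]], grip=[-1,-1,-1,-1,-1])

```text
time: 15.03
ee_pos: [0.5461, 0.065, 0.2212]
tool_rot: [[-0.984, -0.026, -0.175], [-0.026, 1.0, -0.004], [0.175, 0.0, -0.985]]
force: [-0.5, 0.2, -1.2]
finger_gap: 0.0262
gripper_force: 30.0
```

```bash
python3 -c "
from h import *
tip()"
```

```text
tip depth 34.7 y 91.8 normal 2.0 aim err rot [-0.0001 -0.0007 -0.0005] F slot axes [ 0.4  0.2 -1.2]
```

Emit:
send_rows(rot=[[0,0,0],[0,0,0],[0,0,0],[0,0,0],[0,0,0]], delta_pos=[[-1.7,0,1],[-1.7,0,1],[0,0,0],[0,0,0],[0,0,0]], grip=[-1,-1,-1,-1,-1])

```text
time: 15.45
ee_pos: [0.5476, 0.0656, 0.2196]
tool_rot: [[-0.984, -0.027, -0.177], [-0.027, 1.0, -0.005], [0.177, -0.0, -0.984]]
force: [-15.9, 0.8, 15.4]
finger_gap: 0.0254
gripper_force: 30.0
```

```bash
python3 -c "
from h import *
tip()"
```

```text
tip depth 36.8 y 92.4 normal 1.4 aim err rot [-0.0006 -0.0032  0.0003] F slot axes [-22.1   1.3   1.6]
```

At 36.8 mm it stops hard with 22 N along the slot, so the left slot is blocked. I'll draw it out and go to the middle one.

Emit:
send_rows(rot=[[0,0,0],[0,0,0],[0,0,0],[0,0,0],[0,0,0]], delta_pos=[[4,0,-2.3],[9,0,-5.2],[13,0,-7.5],[13,0,-7.5],[13,0,-7.5]], grip=[-1,-1,-1,-1,-1])

```text
time: 15.87
ee_pos: [0.5024, 0.0639, 0.258]
tool_rot: [[-0.984, -0.026, -0.174], [-0.026, 1.0, -0.004], [0.175, 0.0, -0.985]]
force: [0.8, -0.5, -1.2]
finger_gap: 0.026
gripper_force: 30.0
```

Emit:
send_rows(rot=[[0,0,0],[0,0,0],[0,0,0],[0,0,0],[0,0,0]], delta_pos=[[0,-30,0],[0,-30,0],[0,-30,0],[0,0,0],[0,0,0]], grip=[-1,-1,-1,-1,-1])

```text
time: 16.28
ee_pos: [0.5053, -0.0277, 0.2576]
tool_rot: [[-0.984, -0.023, -0.174], [-0.023, 1.0, -0.004], [0.174, -0.0, -0.985]]
force: [-0.3, 0.9, -1.4]
finger_gap: 0.0257
gripper_force: 30.0
```

```bash
python3 -c "
from h import *
tip();plan(tcp_for(0,-8,1.5,1.8),Rs)"
```

```text
tip depth -21.9 y -0.2 normal 2.1 aim err rot [-0.0002 -0.0002 -0.0038] F slot axes [ 0.7  0.9 -1.2]
shift total mm [-11.9   1.3   7.2] rot [-0.0002 -0.0002 -0.0038] min rows 0.33649661962406086 0.030622293254085303
 shift in target axes [-11.9   1.3   7.2]
```

Emit:
send_rows(rot=[[0,0,-0.004],[0,0,0],[0,0,0],[0,0,0],[0,0,0]], delta_pos=[[-8.7,1.3,5],[-6,0,3.5],[-4.3,0,2.5],[-4.3,0,2.5],[0,0,0]], grip=[-1,-1,-1,-1,-1])

```text
time: 16.7
ee_pos: [0.5265, -0.0235, 0.2389]
tool_rot: [[-0.984, -0.031, -0.176], [-0.031, 1.0, -0.004], [0.176, 0.002, -0.984]]
force: [-0.3, -1.1, -1.7]
finger_gap: 0.0257
gripper_force: 30.0
```

```bash
python3 -c "
from h import *
tip()"
```

```text
tip depth 6.4 y 4.4 normal 1.2 aim err rot [ 0.0004 -0.0017  0.0047] F slot axes [ 0.8 -1.1 -1.5]
```

Emit:
send_rows(rot=[[0,0,0.004],[0,0,0],[0,0,0],[0,0,0],[0,0,0]], delta_pos=[[0,-2,0],[-2.6,0,1.5],[-2.6,0,1.5],[-2.6,0,1.5],[0,0,0]], grip=[-1,-1,-1,-1,-1])

```text
time: 17.12
ee_pos: [0.5332, -0.0261, 0.2337]
tool_rot: [[-0.984, -0.026, -0.175], [-0.026, 1.0, -0.004], [0.175, 0.0, -0.985]]
force: [-0.9, -0.3, -1.1]
finger_gap: 0.0257
gripper_force: 30.0
```

```bash
python3 -c "
from h import *
tip()"
```

```text
tip depth 14.8 y 1.1 normal 1.7 aim err rot [-0.     -0.0009 -0.0005] F slot axes [ 0.  -0.3 -1.4]
```

Emit:
send_rows(rot=[[0,0,0],[0,0,0],[0,0,0],[0,0,0],[0,0,0]], delta_pos=[[-3.5,0,2],[-3.5,0,2],[-3.5,0,2],[-2.6,0,1.5],[-2.6,0,1.5]], grip=[-1,-1,-1,-1,-1])

```text
time: 17.53
ee_pos: [0.5471, -0.0256, 0.2222]
tool_rot: [[-0.984, -0.026, -0.175], [-0.026, 1.0, -0.004], [0.175, 0.0, -0.985]]
force: [-0.2, 0.2, -1.5]
finger_gap: 0.0259
gripper_force: 30.0
```

Emit:
send_rows(rot=[[0,0,0],[0,0,0],[0,0,0],[0,0,0],[0,0,0]], delta_pos=[[-1.7,0,1],[-1.7,0,1],[-1.3,0,0.8],[0,0,0],[0,0,0]], grip=[-1,-1,-1,-1,-1])

```text
time: 17.95
ee_pos: [0.551, -0.0255, 0.2189]
tool_rot: [[-0.984, -0.026, -0.175], [-0.026, 1.0, -0.004], [0.175, 0.0, -0.985]]
force: [0.0, -0.5, -0.8]
finger_gap: 0.0257
gripper_force: 30.0
```

```bash
python3 -c "
from h import *
tip()"
```

```text
tip depth 38.0 y 1.2 normal 1.8 aim err rot [-0.0002 -0.0006 -0.0004] F slot axes [ 0.5 -0.5 -0.6]
```

Emit:
send_rows(rot=[[0,0,0],[0,0,0],[0,0,0],[0,0,0],[0,0,0]], delta_pos=[[-1.7,0,1],[-1.7,0,1],[0,0,0],[0,0,0],[0,0,0]], grip=[-1,-1,-1,-1,-1])

```text
time: 18.37
ee_pos: [0.554, -0.0255, 0.2164]
tool_rot: [[-0.984, -0.026, -0.175], [-0.026, 1.0, -0.004], [0.175, 0.0, -0.985]]
force: [-0.2, -1.4, -1.4]
finger_gap: 0.0259
gripper_force: 30.0
```

```bash
python3 -c "
from h import *
tip()"
```

```text
tip depth 41.9 y 1.1 normal 1.8 aim err rot [-0.0001 -0.0006 -0.0005] F slot axes [ 0.8 -1.4 -1.2]
```

Past the packer depth with no force, so the middle slot is clear. I'll push it in to the end.

Emit:
send_rows(rot=[[0,0,0],[0,0,0],[0,0,0],[0,0,0],[0,0,0]], delta_pos=[[-4.3,0,2.5],[-4.3,0,2.5],[-4.3,0,2.5],[-4.3,0,2.5],[-4.3,0,2.5]], grip=[-1,-1,-1,-1,-1])

```text
time: 18.78
ee_pos: [0.5734, -0.0249, 0.1998]
tool_rot: [[-0.984, -0.026, -0.175], [-0.026, 1.0, -0.004], [0.175, 0.0, -0.985]]
force: [0.1, 0.3, -1.8]
finger_gap: 0.0254
gripper_force: 30.0
```

Emit:
send_rows(rot=[[0,0,0],[0,0,0],[0,0,0],[0,0,0],[0,0,0]], delta_pos=[[-4.3,0,2.5],[-2.6,0,1.5],[-2.6,0,1.5],[-1.7,0,1],[0,0,0]], grip=[-1,-1,-1,-1,-1])

```text
time: 19.2
ee_pos: [0.583, -0.0247, 0.1916]
tool_rot: [[-0.984, -0.026, -0.175], [-0.026, 1.0, -0.004], [0.175, 0.0, -0.985]]
force: [-0.3, 0.2, -0.7]
finger_gap: 0.0262
gripper_force: 30.0
```

```bash
python3 -c "
from h import *
tip()"
```

```text
tip depth 80.1 y 1.2 normal 1.5 aim err rot [-0.0001 -0.0009 -0.0004] F slot axes [ 0.2  0.2 -0.7]
```

Emit:
send_rows(rot=[[0,0,0],[0,0,0],[0,0,0],[0,0,0],[0,0,0]], delta_pos=[[-1.7,0,1],[-1.7,0,1],[-0.9,0,0.5],[0,0,0],[0,0,0]], grip=[-1,-1,-1,-1,-1])

```text
time: 19.62
ee_pos: [0.5867, -0.0246, 0.1887]
tool_rot: [[-0.984, -0.026, -0.175], [-0.026, 1.0, -0.004], [0.175, 0.0, -0.985]]
force: [-0.5, 0.1, -0.7]
finger_gap: 0.0261
gripper_force: 30.0
```

```bash
python3 -c "
from h import *
tip()"
```

```text
tip depth 84.7 y 1.1 normal 1.6 aim err rot [-0.0002 -0.0006 -0.0005] F slot axes [ 0.1  0.2 -0.9]
```

Emit:
send_rows(rot=[[0,0,0],[0,0,0],[0,0,0],[0,0,0],[0,0,0]], delta_pos=[[-1.7,0,1],[-0.9,0,0.5],[0,0,0],[0,0,0],[0,0,0]], grip=[-1,-1,-1,-1,-1])

```text
time: 20.03
ee_pos: [0.5882, -0.0245, 0.1875]
tool_rot: [[-0.984, -0.026, -0.176], [-0.026, 1.0, -0.005], [0.176, -0.0, -0.984]]
force: [-9.2, 0.3, 11.0]
finger_gap: 0.0255
gripper_force: 30.0
```

```bash
python3 -c "
from h import *
tip()"
```

```text
tip depth 86.7 y 1.1 normal 1.4 aim err rot [-0.0007 -0.0022 -0.0004] F slot axes [-14.1   0.6   2.5]
```

The tip rests on the slot's end: 14 N at 86.7 mm, and the packer read 36.8 for a true 35. I'll ease off, let go and retreat along the fingers.

Emit:
send_rows(rot=[[0,0,0],[0,0,0],[0,0,0],[0,0,0],[0,0,0]], delta_pos=[[0.9,0,-0.5],[0,0,0],[0,0,0],[0,0,0],[0,0,0]], grip=[-1,-1,0.4,0.4,0.4])

```text
time: 20.45
ee_pos: [0.5884, -0.0246, 0.1874]
tool_rot: [[-0.984, -0.026, -0.174], [-0.026, 1.0, -0.004], [0.175, 0.0, -0.985]]
force: [-0.2, -0.7, -0.6]
finger_gap: 0.0425
gripper_force: 0.0
```

Emit:
send_rows(rot=[[0,0,0],[0,0,0],[0,0,0],[0,0,0],[0,0,0]], delta_pos=[[0,0,0],[0,0,0],[0,0,0],[0,0,0],[0,0,0]], grip=[0.4,0.4,0.4,0.4,0.4])

```text
time: 20.87
ee_pos: [0.5882, -0.0246, 0.1874]
tool_rot: [[-0.984, -0.026, -0.175], [-0.026, 1.0, -0.004], [0.175, 0.0, -0.985]]
force: [-0.1, 0.2, -0.6]
finger_gap: 0.0658
gripper_force: 0.0
```

Emit:
send_rows(rot=[[0,0,0],[0,0,0],[0,0,0],[0,0,0],[0,0,0]], delta_pos=[[0,0,-10],[0,0,-20],[0,0,-30],[0,0,-30],[0,0,-30]], grip=[0.4,0.4,0.4,0.4,0.4])

```text
time: 21.28
ee_pos: [0.6093, -0.024, 0.3078]
tool_rot: [[-0.984, -0.026, -0.174], [-0.026, 1.0, -0.004], [0.175, 0.0, -0.985]]
force: [0.3, -0.2, -0.0]
finger_gap: 0.0659
gripper_force: 0.0
```

Emit:
send_rows(rot=[[0,0,0],[0,0,0],[0,0,0],[0,0,0],[0,0,0]], delta_pos=[[30,0,0],[40,0,0],[40,0,0],[40,0,0],[20,0,0]], grip=[0.4,0.4,0.4,0.4,0.4])

```text
time: 21.7
ee_pos: [0.4388, -0.028, 0.3367]
tool_rot: [[-0.984, -0.026, -0.174], [-0.026, 1.0, -0.006], [0.174, -0.001, -0.985]]
force: [1.0, 0.6, 1.1]
finger_gap: 0.0657
gripper_force: 0.0
```

Run:
```python
from h import *
a=capture("top"); b=capture("scene")
c=cv2.resize(a[130:260,240:390,::-1],(450,390),interpolation=cv2.INTER_CUBIC)
d=cv2.resize(b[170:300,215:330,::-1],(345,390),interpolation=cv2.INTER_CUBIC)
cv2.imwrite("pics/c7.png",np.hstack([c,d])); print(observe()['ee_pos'],observe()['force'])
```

```text
[ 0.43981338 -0.0284914   0.33738008] [0.71224103 0.21415678 0.922865  ]
```

View pics/c7.png

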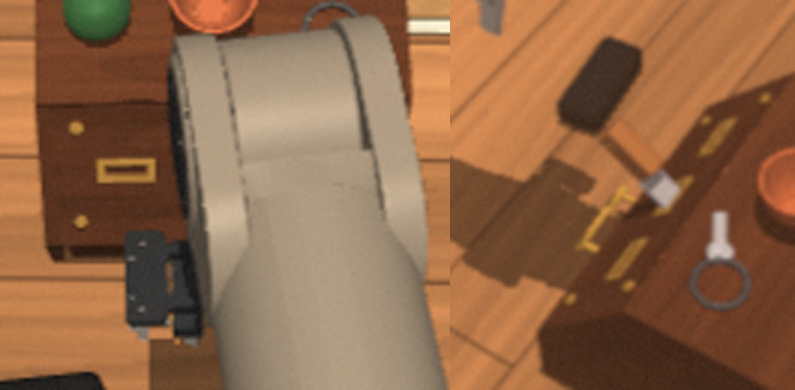

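The scene half shows the gauge standing in the middle slot at (665,185), with only the short blade stub and the handle outside. The drawer is shut, the left slot is empty, and the key ring, bowl and spectacle case have not moved. Handing in.

```bash
python3 -c "
from plant import *
print(hand_in())"
```

```text
the job is handed in; nothing more can be done
None
```

I pushed the drawer fully home, found the left slot blocked at 35 mm, slid the gauge right in to the end of the middle slot and let go, and handed the job in at about 22 s.

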